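# Seat a lens barrel in a sprung V-cradle and hold it pressed

### The job

Take the thick lens barrel off its low rest and lay it along the V of the alignment stage's spring-mounted cradle, resting on both saddles with its middle over the middle of the cradle and its glass end towards the upright window plate. Then press it down gently until the cradle has sunk about 8 mm on its springs, the barrel bearing on both sides of the V, and finish while still holding it pressed like that. Do not slam it, and leave the slim spare tube and everything else on the bench where it is.

Things in the scene. Friction and masses are not known exactly. Their poses are not given: they have to be found in the camera images.
- barrel_mid (a point): middle of the thick lens barrel (bare aluminium cylinder, 32 mm in diameter, 100 mm long, about 0.18 kg), on its axis, half-way along. x runs along the barrel: the glass end is 50 mm towards -x; at +x a brass stub, 25 mm in diameter, projects 10 mm further. At the start it lies level on its rest, axis 30 mm above the bench. Grip it across its diameter at the middle.
- barrel_glass (a point): centre of the barrel's glass end face (on its axis, 50 mm from its middle)
- rest: the low black rest that carries the thick barrel at the start, fixed: plate 90 x 50 x 4 mm, origin under its middle at bench level, x along the barrel. Two rubber V-saddles, 12 mm long, centred at x = -34 and +34 mm, their tops 23 mm above the bench; the gap between them is free for fingers.
- v_axis (a point): point on the cradle where the barrel's middle lies when seated: 67.6 mm above the bench while the cradle is up, and it sinks with the cradle. x runs along the groove, z up; the window plate is on the -x side. A seated barrel's top is 16 mm above this point. The barrel centres itself across the V when let go.
- stage: alignment stage, fixed: black base 160 x 90 x 12 mm, origin under its middle at bench level, x along the groove. The window plate (8 mm thick, 60 mm wide, top 92 mm above the bench, with a square window on the groove's axis) stands across the groove at x = -70 mm; the sprung V-cradle is in the middle.
- cradle (a joint): how far the V-cradle is pressed down, m: 0 up (also with the barrel's weight on it), 0.012 bottomed. Springs: about 6 N preload and 1.4 N per mm; the push on the barrel for 8 mm is about 13 N.
- v_left: the V's 45 degree face on the +y side (both saddles), part of the cradle; origin and axes as v_axis. It touches the barrel 11.3 mm to the side of and below the axis and reaches out to 24 mm beside and up to 3 mm below it. The saddles are 20 mm long, centred at x = -36 and +36 mm; in the 52 mm gap between them fingers are free down to 28 mm below the axis.
- v_right: the V's face on the -y side of the groove, mirror image of v_left; origin and axes as v_axis
- spare_mid (a point): middle of the slim spare tube, not to be moved: bare aluminium cylinder 22 mm in diameter, 90 mm long, lying on a rest like the barrel's; on its axis, x along it, 23 mm above the bench
- beaker: small glass beaker, 52 mm across, 60 mm high; not to be moved; origin under its middle, z up
- vial: amber vial with white cap, 28 mm across, 50 mm high; not to be moved; origin under its middle, z up
- reagent: clear bottle with orange cap, 64 mm across, 130 mm high; not to be moved; origin under its middle, z up
- dishes: stack of three culture dishes, 93 mm across, 45 mm high; not to be moved; origin under its middle, z up
- tipbox: white box with clear lid, 122 x 82 x 72 mm; not to be moved; origin under its middle, z up
- tube_rack: yellow tube rack with clear tubes, 85 x 170 mm, 92 mm high; not to be moved; origin under its middle, z up
Things that resemble listed ones, but are neither listed nor needed, are in the scene too. What is shaped like the part that bears barrel_mid but blue or pink is not meant. What is shaped like the rest but turquoise is not meant.

How it is judged (in metres and radians):
On the way:
1. the barrel is lifted clear of its rest (height (world z) of barrel_mid above 0.09 m and contact force between barrel and rest below 0.05 N), for 0.1 s.
At the end, for the whole second after the job is handed in: Fingers still press the barrel (over 2 N): cradle down over 5 mm, over 2.5 N on each V face, barrel middle within 8 mm along the groove and 3 mm across and in height of its seat, axis within 0.06 rad of the groove, glass end towards the window plate (x of barrel_mid in the frame of v_axis between -0.008 and 0.008 m and y of barrel_mid in the frame of v_axis between -0.003 and 0.003 m and z of barrel_mid in the frame of v_axis between -0.003 and 0.003 m and angle between the x axis of barrel_mid and the x axis of v_axis, either way round below 0.06 rad and x of barrel_glass in the frame of v_axis below -0.03 m and value of joint cradle above 0.005 m and contact force between barrel and v_left above 2.5 N and contact force between barrel and v_right above 2.5 N and contact force between the fingers and barrel above 2 N); the arm keeps its last pose, push and grip.
It fails at once if the barrel is slammed into the cradle (over 50 N) (contact force between barrel and cradle above 50 N).
It fails at once if the spare tube or another bystander is moved by more than 3 cm (distance of any of spare_mid, beaker, vial, reagent, dishes, tipbox, tube_rack from where it was at the start of the episode above 0.03 m).
It also fails if it takes over 45 s, if anything falls off the work surface, if the arm or the gripper's body presses on something with over 40 N, if the wrist force passes 120 N, or if a joint passes its speed limit or range.

### The arm

A 6-joint arm with a two-finger parallel gripper is mounted at the origin on the work surface. World frame = base frame: x ahead of the robot, y to its left, z up, the work surface at z = 0. Lengths are in mm, angles in rad, forces in N, time in s.
With the tool pointing down it reaches from about 300 to 775 mm from the base axis. Payload 14.6 kg.
Tool frame: the origin (TCP) lies between the finger pads; the fingertips stand 11 mm ahead of it and the grasp point (between the pads) lies 8 mm behind it; z points along the fingers, y is the line along which they close (so a half turn about z gives the same grasp; the last joint's range is limited). The gripper opens to 94 mm and grips with 3 to 60 N. Pads are 16 mm wide; open, the fingers measure 119 mm over their backs; the gripper's body (75 mm by 177 mm) begins 78 mm behind the grasp point.
Start: joints at [-1.268, 0.3, 1.521, -0, 1.321, -0.067], TCP at [198.778, -512.812, 216.446] pointing down, gripper open.
Joint ranges: [-3.03, 3.03], [-0.79, 2.21], [0.23, 2.52], [-1.04, 4.18], [0, 3.07], [-2.55, 2.55]. Speed limits (rad/s): [2.22, 2.22, 2.57, 3.14, 3.14, 3.14].

### API

Orientations are given as [roll, pitch, yaw] about the fixed x, y, z axes, in that order (R = Rz(yaw) Ry(pitch) Rx(roll)).
In Python, from cell import manip gives the robot as it stands. The module is installed in compiled form; this text tells all that it offers.
- The arm moves only by the tool arm_command, never from a script. Its argument "rows" is one flat list of numbers, 5 for each row, row after row: the shift along the world's x, y, z in mm, then the turn about the world's z in degrees, then the finger opening in mm, from 0 to 94. In form: [dx, dy, dz, twist, jaw, dx, dy, dz, twist, jaw, ...]. A call has 1 to 5 rows; each row shifts and turns the commanded pose from where the row before left it; what a row does not reach is not made up. A row lasts 1/8 s, in which the tool goes at most 62.5 mm and 10.7 degrees, less where a joint would pass 70% of its speed; a pose out of reach is approached as far as the arm can. A call is refused whole if a number of a shift passes 62.5 or a number of a turn 10.7, either way. A call with a gripper value outside its range is refused whole. The fingers move at their own pace and stop on an object; "newtons" is the grip in N (left out, the last holds). Time passes only in rows, so rows that do not move let the fingers close. It gives the time, the measured TCP pose, the force and the opening at its end, in the units of the state.
- manip.read_state(): the state, without advancing time (a new reading comes with each control period).
- manip.camera(name): name is "scene" or "top" or "wrist"; returns a dict with "image" (480x640x3 uint8, blue, green, red), "z_map" (480x640 float32, mm along the optical axis (not along the pixel's ray), 0 where there is no reading), "fx", "fy", "cx", "cy" (pixels), "pose" (4x4, takes a point from camera to world coordinates). Camera axes: x right, y down, z forward; pixel columns grow to the right and rows downward; lengths in mm; the calibration is good to about 2 mm. A picture is of the moment at which its call begins.
- manip.sign_off(): hands the job in, once; it reports no verdict.
The state is a dict: "clock": time; "joints": joint angles; "qd": joint speeds; "effort": joint torques, N m; "eef_pos": TCP position; "eef_rot": TCP orientation; "wrist_force": force on the tool from outside, world axes, zero at the start; "moment": the same for the moment, N m; "finger_gap": finger opening in mm.
Only numpy, scipy, OpenCV 4.12 (cv2) and the standard library are available. Lean on these libraries where they do the work, as an engineer would, in place of code of your own. Each camera call takes 0.05 s, during which the arm holds its last target. There are 200 camera calls.

## Working session

There is one attempt and no reset: what is moved stays moved. The work goes in short steps, Python scripts to look and compute and a tool call to move; the robot and the scene stay as the last step left them, time stands still between calls to the robot, and variables do not carry over. Pictures are saved under pics/ and viewed, on a budget of 10 in all, crops included, one or two more only if the job needs it, and the job is handed in when it is done.

Besides the shell and the picture viewer there is one more tool, called after "Emit:" as name(argument=value, ...), one argument or row to a line, values as JSON. arm_command: Moves the arm, as the interface text tells. Its arguments: {"type":"object","properties":{"rows":{"type":"array","items":{"type":"number"}},"newtons":{"type":"number"}},"required":["rows"]}

```bash
mkdir -p pics; cat > h.py <<'E'
import numpy as np, cv2
from cell import manip
def cam(n,save=None):
    c=manip.camera(n)
    np.savez('%s.npz'%n,**{k:np.asarray(v) for k,v in c.items()})
    if save: cv2.imwrite('pics/'+save,c['image'])
    return c
def load(n): return dict(np.load('%s.npz'%n))
def pts(c):
    z=c['z_map'].astype(float); v,u=np.mgrid[:480,:640]
    P=np.stack([(u-c['cx'])/c['fx']*z,(v-c['cy'])/c['fy']*z,z],-1)
    return P@c['pose'][:3,:3].T+c['pose'][:3,3]
def ray(c,u,v,h):
    d=c['pose'][:3,:3]@np.array([(u-c['cx'])/c['fx'],(v-c['cy'])/c['fy'],1.]); o=c['pose'][:3,3]
    return o+d*(h-o[2])/d[2]
E
python3 - <<'E'
from h import *
print(manip.read_state())
for n in('top','scene'):
    c=cam(n,n+'1.png'); print(n,c['pose'].round(3).tolist(),c['fx'])
E
```

```text
{'clock': 0.0, 'joints': array([-1.26762278e+00,  3.00471877e-01,  1.52156984e+00,  2.62150595e-05,
        1.32070063e+00, -6.65648287e-02]), 'qd': array([ 7.27639500e-05, -1.12211478e-03, -7.87178360e-04,  9.31193281e-04,
       -1.01831247e-03, -7.60877539e-04]), 'effort': array([ 2.07785175e-03, -5.31804764e+01, -3.52732122e+01,  7.09599629e-02,
        2.44526449e-02, -9.20318575e-05]), 'eef_pos': array([ 198.7023138 , -512.58884593,  215.89065469]), 'eef_rot': array([-3.14044720e+00, -1.01808331e-04,  3.69731819e-01]), 'wrist_force': array([ 0.78816512,  0.03994943, -0.05120956]), 'moment': array([-0.0155843 , -0.00238823,  0.02229091]), 'finger_gap': 94.05334451509883}
top [[-0.023, -0.999, 0.042, 512.076], [-1.0, 0.023, -0.011, -29.422], [0.01, -0.042, -0.999, 1504.212], [0.0, 0.0, 0.0, 1.0]] 615.8167338479416
scene [[-0.822, 0.473, -0.317, 901.22], [0.569, 0.693, -0.443, 436.588], [0.01, -0.544, -0.839, 986.82], [0.0, 0.0, 0.0, 1.0]] 557.6003537683596
```

View pics/top1.png

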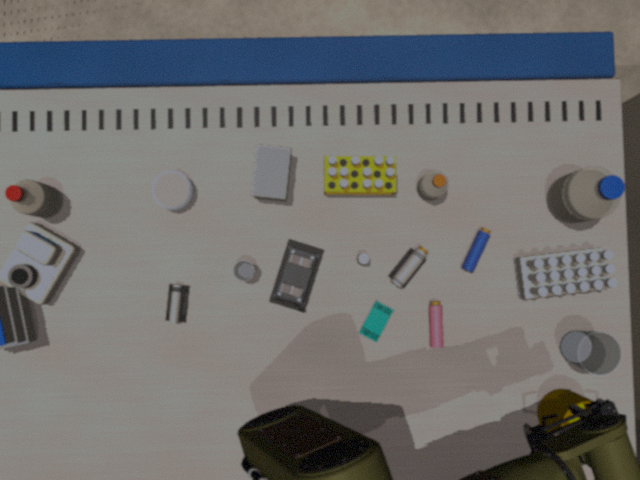

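View pics/scene1.png

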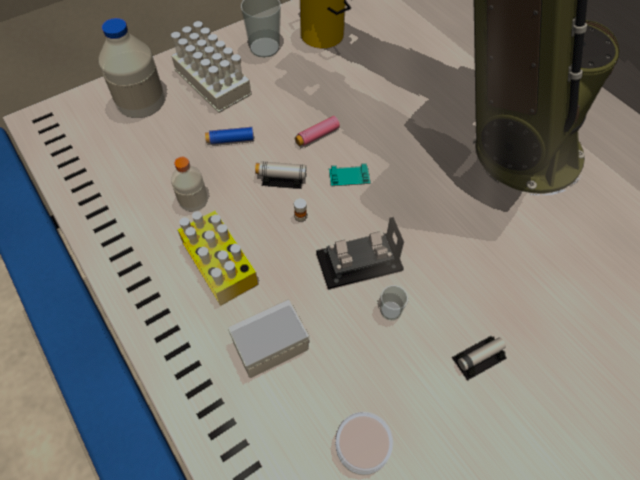

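The barrel candidates in the top view are bare aluminium with an orange/brass end at (408,266), blue at (476,250), pink at (436,323) and the slim spare at (177,301). The one at (408,266) fits: thick, bare aluminium, brass stub, black rest. The stage is at (297,274), and the scene view shows its window plate at the robot-side end. Next I'll confirm with a crop and measure.

```bash
python3 - <<'E'
from h import *
c=load('top'); P=pts(c); im=c['image']
a=cv2.resize(im[230:320,250:450],None,fx=4,fy=4,interpolation=cv2.INTER_CUBIC)
s=load('scene')['image']
b=cv2.resize(s[140:300,240:440],(800,640),interpolation=cv2.INTER_CUBIC)
o=np.vstack([cv2.resize(a,(600,270)),cv2.resize(b[:,:],(600,330))])
cv2.imwrite('pics/crop1.png',o)
def rect(m,n):
    q=P[m][:,:2].astype(np.float32); r=cv2.minAreaRect(q); print(n,m.sum(),np.round(r[0],1),np.round(r[1],1),round(r[2],1),'med',np.median(P[m],0).round(1))
    q0=q-q.mean(0); w,V=np.linalg.eigh(q0.T@q0); print('  dir',np.degrees(np.arctan2(V[1,1],V[0,1])).round(1))
Z=P[...,2]
def box(x0,x1,y0,y1):
    m=np.zeros(Z.shape,bool); m[y0:y1,x0:x1]=1; return m
B=box(380,440,235,298)
rect(B&(Z>32)&(Z<60),'barrel')
hsv=cv2.cvtColor(im,cv2.COLOR_BGR2HSV)
br=B&(hsv[...,1]>110)&(hsv[...,0]<30)&(hsv[...,2]>60); rect(br,'brass')
S=box(265,330,230,318)
dark=S&(hsv[...,2]<85); rect(dark,'stage dark')
rect(S&(Z>6)&(Z<25),'base'); rect(S&(Z>75),'plate'); rect(S&(Z>45)&(Z<72),'saddles')
rect(box(160,195,275,328)&(Z>22),'spare')
E
```

```text
barrel 600 [ 523.1 -256.4] [ 31.9 110.7] 49.5 med [ 522.  -254.8   44.1]
  dir 139.8
brass 19 [ 562.6 -288.2] [17.5  5.8] 38.2 med [ 563.8 -288.6   41.6]
  dir 48.2
stage dark 1833 [508.4  15.2] [ 88.5 157.1] 71.2 med [508.   12.8  35.4]
  dir 161.7
base 1118 [512.7  13.7] [155.8 211.2] 88.8 med [522.3   3.1  12.1]
  dir 169.2
plate 120 [477.7   4.5] [ 56.6 125.2] 47.6 med [443.6  32.2  93.9]
  dir 132.4
saddles 434 [505.3  18.8] [ 59.3 126.1] 72.8 med [498.   15.5  57.2]
  dir 160.9
spare 396 [496.8 159.6] [ 89.6 368.5] 18.3 med [449.  303.   32.1]
  dir 112.9
```

View pics/crop1.png

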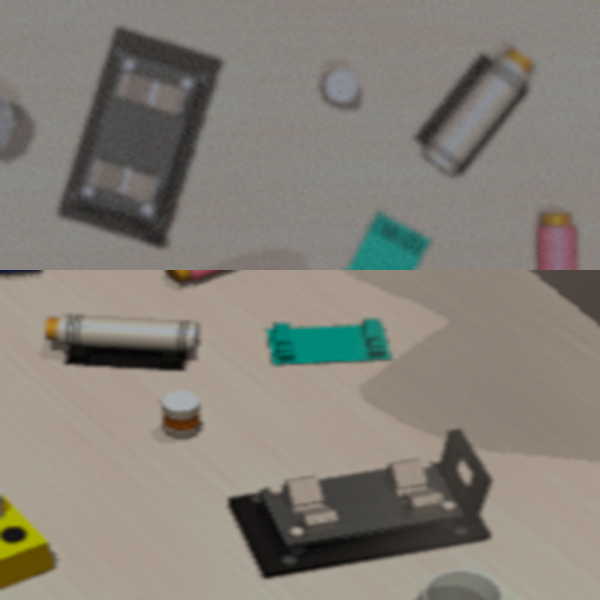

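The crop confirms it. The bare aluminium barrel (brass end at upper right) sits on a black rest, and the decoy rest is turquoise. The stage's plate is on the robot side, so the barrel's x is at about -40° and the groove's at about -18.5°. I'll move above the barrel.

Emit:
arm_command(
  rows=[40,32.5,0,-7.7,94,40,32.5,0,-7.7,94,40,32.5,0,-7.7,94,40,32.5,0,-7.7,94,40,32.5,0,-7.7,94],
  newtons=20,
)

```text
clock: 0.72
eef_pos: [399.8, -349.0, 216.3]
eef_rot: [-3.141, 0.0, -0.307]
wrist_force: [0.9, -0.6, 0.3]
finger_gap: 93.9
```

Emit:
arm_command(
  rows=[40,32.5,0,-7.7,94,40,32.5,0,-7.7,94,40,32.5,0,-7.7,94,0,0,0,0,94,0,0,0,0,94],
)

```text
clock: 1.35
eef_pos: [518.3, -253.0, 216.0]
eef_rot: [3.141, 0.001, -0.704]
wrist_force: [0.1, 0.1, 0.4]
finger_gap: 93.9
```

```bash
python3 - <<'E'
from h import *
s=manip.read_state(); print(s['eef_pos'],np.degrees(s['eef_rot']),s['joints'])
c=cam('wrist','w1.png'); P=pts(c); print(c['pose'][:3,3],c['pose'][:3,2])
E
```

```text
[ 518.32008132 -253.01169932  216.04166427] [ 1.79979883e+02  4.60272619e-02 -4.03207924e+01] [-5.17523299e-01  3.60541519e-01  1.44167870e+00 -2.01646834e-04
  1.34022688e+00  1.75704964e+00]
[ 582.34440298 -307.87897956  385.91219576] [-0.22161367  0.18792036 -0.95685595]
```

View pics/w1.png

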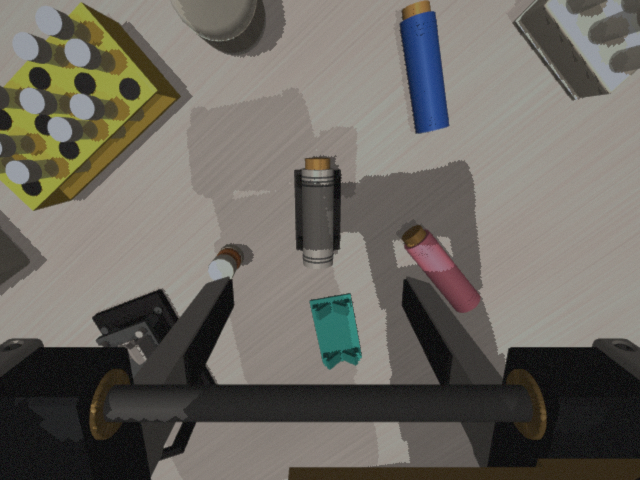

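The wrist view shows the barrel at (318,212), brass end up at (318,162), on its black rest. The vial at (225,262) is near the left finger's path, so I'll measure both.

```bash
cat > bar.py <<'E'
from h import *
def barrel(c,x0,x1,y0,y1,zlo,zhi,L=110):
    P=pts(c); m=np.zeros((480,640),bool); m[y0:y1,x0:x1]=1
    m&=(P[...,2]>zlo)&(P[...,2]<zhi)&(c['z_map']>0)
    n,l,st,_=cv2.connectedComponentsWithStats(m.astype(np.uint8)); m=l==1+np.argmax(st[1:,4])
    q=P[m]; r=cv2.minAreaRect(q[:,:2].astype(np.float32)); print(m.sum(),np.round(r,1) if 0 else r,'zmax',np.percentile(q[:,2],98))
    return m,q
E
python3 - <<'E'
from bar import *
c=load('wrist')
m,q=barrel(c,280,360,140,285,31,60)
q0=q[:,:2]-q[:,:2].mean(0);w,V=np.linalg.eigh(q0.T@q0); a=V[:,1]*np.sign(V[0,1]);print(np.degrees(np.arctan2(a[1],a[0])))
t=q[:,:2]@a; print('ext along',np.percentile(t,[.2,99.8]))
P=pts(c)
hs=cv2.cvtColor(c['image'],cv2.COLOR_BGR2HSV)
vm=np.zeros((480,640),bool); vm[235:290,200:250]=1; vm&=(P[...,2]>40)&(P[...,2]<60)
print('vial',np.median(P[vm],0),vm.sum())
n=np.array([-a[1],a[0]])
mid=(t.min()+t.max())/2*a+ n*((q[:,:2]@n).min()+(q[:,:2]@n).max())/2; print('full mid',mid,'barrel mid',mid-5*a)
print('vial rel along/across',(np.median(P[vm],0)[:2]-mid+5*a)@np.c_[a,n])
E
```

```text
3332 ((522.0729370117188, -256.5626220703125), (32.07651138305664, 110.60392761230469), 50.162845611572266) zmax 48.63863445274977
-40.18136614121289
ext along [509.70420157 619.58519964]
vial [ 545.31359912 -149.10313522   51.55453517] 535
full mid [ 522.12455291 -256.44085264] barrel mid [ 518.30452338 -253.21480639]
vial rel along/across [-46.53871992  96.9684371 ]
```

Emit:
arm_command(
  rows=[0,0,-50,0,94,0,0,-50,0,94,0,0,-45,0,94,0,0,-35,0,94,0,0,-14,0,94],
  newtons=30,
)

```text
clock: 2.02
eef_pos: [517.4, -253.4, 20.9]
eef_rot: [3.141, 0.002, -0.706]
wrist_force: [0.0, -0.3, 0.2]
finger_gap: 93.8
```

Emit:
arm_command(
  rows=[0,0,0,0,94,0,0,0,0,50,0,0,0,0,28,0,0,0,0,28,0,0,0,0,28],
)

```text
clock: 2.65
eef_pos: [518.9, -252.8, 22.7]
eef_rot: [-3.141, -0.0, -0.705]
wrist_force: [-0.1, 0.3, -0.1]
finger_gap: 57.4
```

Emit:
arm_command(
  rows=[0,0,0,0,28,0,0,0,0,28,0,0,0,0,28,0,0,0,0,28],
)

```text
clock: 3.15
eef_pos: [518.6, -253.0, 22.5]
eef_rot: [3.141, 0.0, -0.705]
wrist_force: [-3.6, -2.3, 2.0]
finger_gap: 31.1
```

Emit:
arm_command(
  rows=[0,0,10,0,28,0,0,40,0,28,0,0,50,0,28,0,0,50,0,28,0,0,20,0,28],
)

```text
clock: 3.78
eef_pos: [519.5, -252.9, 196.3]
eef_rot: [-3.14, -0.004, -0.705]
wrist_force: [-0.3, -0.1, -2.0]
finger_gap: 31.0
```

Emit:
arm_command(
  rows=[0,40,0,5,28,-2,50,0,5,28,-3,50,0,6,28,-3,40,0,6,28,0,0,0,0,28],
)

```text
clock: 4.4
eef_pos: [510.6, -70.5, 193.2]
eef_rot: [-3.141, -0.001, -0.317]
wrist_force: [-0.3, -0.4, -0.6]
finger_gap: 31.7
```

```bash
python3 - <<'E'
from h import *
s=manip.read_state(); print(s['eef_pos'],np.degrees(s['eef_rot']),s['finger_gap'],s['wrist_force'])
c=cam('wrist','w2.png'); 
t=cam('top')
cv2.imwrite('pics/t2.png',cv2.resize(t['image'][200:340,240:440],(800,560)))
E
```

```text
[510.64396249 -70.4573815  193.16247982] [-1.79961966e+02 -3.06168005e-02 -1.81667351e+01] 31.686388635064315 [-0.29320898 -0.39764351 -0.61128062]
```

View pics/w2.png

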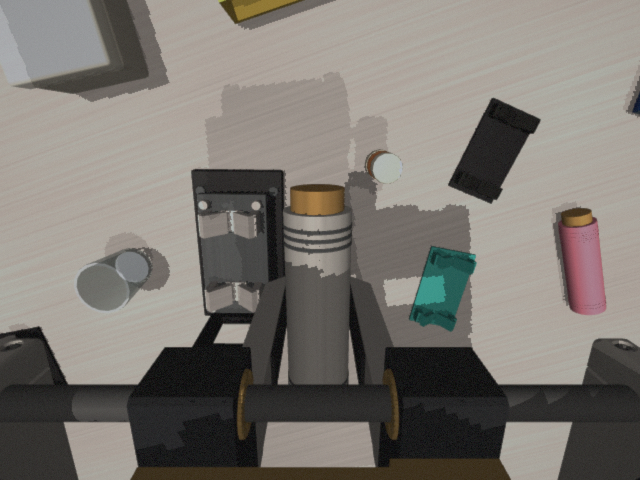

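The wrist view shows the barrel held with brass end up at (318,200). The stage is unobstructed at left, with saddles at (232,222) and (232,296), and the groove is nearly parallel to the barrel. I'll measure the groove.

```bash
python3 - <<'E'
from bar import *
def frame(th): a=np.array([np.cos(th),np.sin(th)]); return a,np.array([-a[1],a[0]])
c=load('wrist'); P=pts(c); Z=P[...,2]; hs=cv2.cvtColor(c['image'],cv2.COLOR_BGR2HSV)
m=np.zeros((480,640),bool); m[195:312,190:262]=1
for nm,y0,y1 in (('far',200,245),('near',275,312)):
    k=m.copy(); k[:y0]=0;k[y1:]=0; k&=(Z>44)&(Z<72)
    q=P[k]; r=cv2.minAreaRect(q[:,:2].astype(np.float32)); print(nm,k.sum(),r,np.percentile(q[:,2],[2,50,98]))
# base via depth ~12 band in top view (initial view, unobstructed?) & wrist
t=load('top')
import json
for nm,cc,w in (('wrist',c,(185,300,160,330)),):
    P=pts(cc); g=cv2.cvtColor(cc['image'],cv2.COLOR_BGR2GRAY)
    # edges of base: left edge columns per row, far edge
    L=[];
    for v in range(185,300,3):
        row=g[v,170:215].astype(int); u=170+np.argmin(np.diff(cv2.GaussianBlur(row.astype(np.float32).reshape(1,-1),(5,1),0)[0])); L.append(ray(cc,u,v,12)[:2])
    R=[]
    for v in range(175,205,3):
        row=g[v,265:300].astype(np.float32); u=265+np.argmax(np.diff(cv2.GaussianBlur(row.reshape(1,-1),(5,1),0)[0])); R.append(ray(cc,u,v,6)[:2])
    F=[]
    for u in range(200,280,3):
        col=g[155:190,u].astype(np.float32); v=155+np.argmin(np.diff(cv2.GaussianBlur(col.reshape(1,-1),(5,1),0)[0])); F.append(ray(cc,u,v,12)[:2])
    fit={}
    for k,E in (('L',L),('F',F),('R',R)):
        vx,vy,x,y=cv2.fitLine(np.array(E,np.float32),cv2.DIST_HUBER,0,.01,.01).ravel(); fit[k]=(vx,vy,x,y); print(k,np.degrees(np.arctan2(vy,vx)),x,y)
    a,n=frame(np.radians(-18.3)); 
    fL=np.median(np.array(L)@n); fF=np.median(np.array(F)@a); fR=np.median(np.array(R)@n)
    print('across L,R',fL,fR,'far',fF,'centre from L,F',a*(fF-80)+n*(fL-45))
# holding: barrel in hand from wrist
m,q=barrel(c,280,355,180,390,150,230)
q0=q[:,:2]-q[:,:2].mean(0);w,V=np.linalg.eigh(q0.T@q0);a=V[:,1]*np.sign(V[0,1]);print('held ang',np.degrees(np.arctan2(a[1],a[0])),'far tip',(q[:,:2]@a).max()-manip.read_state()['eef_pos'][:2]@a)
E
```

```text
far 1484 ((545.4473876953125, 2.317415237426758), (55.592071533203125, 30.306636810302734), 71.39939880371094) [45.4820838  58.28026399 66.39613475]
near 1180 ((469.3320007324219, 28.261474609375), (51.4994010925293, 29.316537857055664), 72.53633880615234) [45.68431198 58.7601932  66.38589019]
L -18.60833 517.2509 60.23816
F 70.85483 580.1373 -20.869236
R -19.680908 549.85815 -46.990696
across L,R 219.55861940481205 128.0738812250775 far 557.7731886347436 centre from L,F [508.42012744  15.71322371]
13311 ((518.8046264648438, -72.9608383178711), (40.15495300292969, 103.88562774658203), 72.54220581054688) zmax 219.50111132392348
held ang -17.91841907035281 far tip 59.54245217067711
```

Emit:
arm_command(
  rows=[-1.3,43,0,-0.5,28,-1.3,42.8,0,0,28,0,0,-40,0,28,0,0,-40,0,28,0,0,-25,0,28],
)

```text
clock: 5.12
eef_pos: [507.8, 12.1, 85.8]
eef_rot: [3.141, 0.002, -0.332]
wrist_force: [1.1, -0.3, -2.6]
finger_gap: 31.3
```

Emit:
arm_command(
  rows=[0,0,-11,0,28,0,0,0,0,28,0,0,0,0,28,0,0,0,0,28],
)

```text
clock: 5.62
eef_pos: [508.6, 12.9, 77.3]
eef_rot: [-3.141, -0.001, -0.33]
wrist_force: [0.0, -1.0, -1.7]
finger_gap: 31.4
```

```bash
python3 - <<'E'
from h import *
for i in range(4):
    s=manip.read_state(); print(s['eef_pos'],np.degrees(s['eef_rot']),s['finger_gap'],s['wrist_force'])
    if i<2: cam('top' if i else 'scene')
a=load('scene')['image'][200:300,300:430]; b=load('top')['image'][225:325,240:360]
cv2.imwrite('pics/p3.png',np.hstack([cv2.resize(a,(400,308)),cv2.resize(b,(400,308))]))
E
```

```text
[508.63046023  12.93034209  77.32883297] [-1.79973466e+02 -8.09590876e-02 -1.89206501e+01] 31.364748781037157 [ 0.04967662 -0.99681581 -1.67611094]
[508.53274548  12.96773379  77.18116072] [-1.79977398e+02 -6.88361132e-02 -1.89161885e+01] 31.64267579743444 [ 0.35714912 -0.08484906 -1.5831595 ]
[508.44062866  12.96944244  77.02065762] [-1.79984516e+02 -5.40171619e-02 -1.89125816e+01] 31.29985667772956 [-0.16581654 -0.54417984 -1.47133472]
[508.44062866  12.96944244  77.02065762] [-1.79984516e+02 -5.40171619e-02 -1.89125816e+01] 31.29985667772956 [-0.16581654 -0.54417984 -1.47133472]
```

View pics/p3.png

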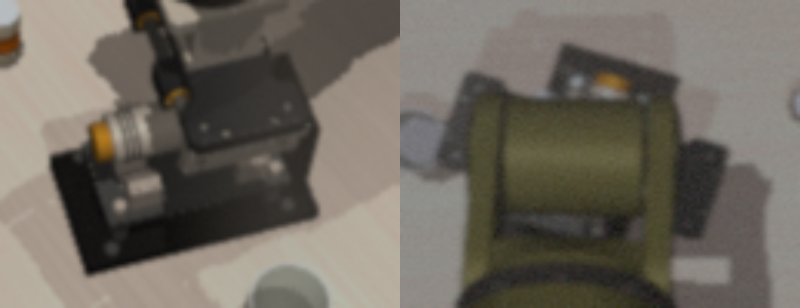

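The barrel is over the cradle, brass end away from the plate. It is about 2.4 mm short in y, so I'll correct that and check it against the saddle in the wrist view.

Emit:
arm_command(
  rows=[-0.4,2.4,-4,0.2,28,0,0,0,0,28,0,0,0,0,28,0,0,0,0,28],
)

```text
clock: 6.22
eef_pos: [507.8, 15.4, 72.5]
eef_rot: [-3.142, -0.0, -0.327]
wrist_force: [-0.0, 0.0, -2.2]
finger_gap: 31.5
```

```bash
python3 - <<'E'
from h import *
s=manip.read_state(); print(s['eef_pos'],np.degrees(s['eef_rot']),s['finger_gap'],s['wrist_force'])
c=cam('wrist'); cv2.imwrite('pics/w4.png',cv2.resize(c['image'][130:420,180:460],(724,600*290//290*725//725)))
P=pts(c); a=np.array([np.cos(np.radians(-18.7)),np.sin(np.radians(-18.7))]); n=np.array([-a[1],a[0]])
print(s['eef_pos'][:2]@a,s['eef_pos'][:2]@n)
for v in (185,195,205,215,225,240):
    print(v,[(u,round(P[v,u]@np.r_[n,0],1),round(P[v,u,2])) for u in range(240,400,8)])
E
```

```text
[507.81165169  15.37778416  72.47809125] [-1.79998196e+02 -3.36176709e-03 -1.87132701e+01] 31.51776984992197 [-3.14389413e-04  3.70558896e-02 -2.23320136e+00]
476.0740982667824 177.37700750881518
185 [(240, np.float64(229.7), 3), (248, np.float64(224.6), 2), (256, np.float64(217.0), 14), (264, np.float64(207.6), 42), (272, np.float64(203.2), 41), (280, np.float64(198.6), 41), (288, np.float64(194.1), 40), (296, np.float64(189.5), 41), (304, np.float64(183.7), 73), (312, np.float64(179.8), 74), (320, np.float64(176.0), 74), (328, np.float64(172.2), 74), (336, np.float64(168.4), 74), (344, np.float64(162.1), 41), (352, np.float64(157.6), 41), (360, np.float64(152.8), 39), (368, np.float64(148.3), 40), (376, np.float64(139.1), 12), (384, np.float64(133.9), 12), (392, np.float64(126.4), 1)]
195 [(240, np.float64(230.6), 1), (248, np.float64(225.1), 1), (256, np.float64(217.4), 14), (264, np.float64(208.3), 39), (272, np.float64(202.4), 48), (280, np.float64(197.9), 49), (288, np.float64(194.2), 41), (296, np.float64(186.5), 91), (304, np.float64(183.0), 93), (312, np.float64(179.5), 93),
[... 2006 characters left out ...]
7.4), 40), (376, np.float64(138.1), 14), (384, np.float64(132.4), 12), (392, np.float64(124.8), 2)]
240 [(240, np.float64(232.6), 2), (248, np.float64(226.9), 1), (256, np.float64(219.0), 14), (264, np.float64(213.6), 14), (272, np.float64(201.8), 60), (280, np.float64(196.8), 66), (288, np.float64(190.5), 91), (296, np.float64(186.6), 96), (304, np.float64(183.0), 97), (312, np.float64(179.6), 98), (320, np.float64(176.1), 97), (328, np.float64(172.7), 98), (336, np.float64(169.1), 94), (344, np.float64(165.4), 93), (352, np.float64(159.2), 66), (360, np.float64(154.8), 64), (368, np.float64(147.2), 42), (376, np.float64(137.7), 14), (384, np.float64(129.9), 2), (392, np.float64(124.1), 2)]
```

View pics/w4.png

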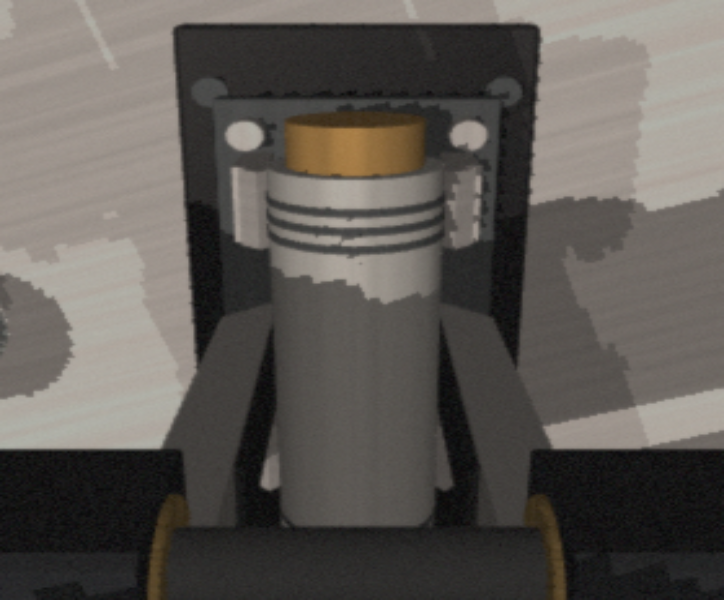

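The close view shows the barrel centred between the screws (244 and 468, middle 356) and the saddle edges (232 and 482), with its axis at about 356. I'll lower it gently.

Emit:
arm_command(
  rows=[0,0,-5,0,28,0,0,-4,0,28,0,0,-1,0,28,0,0,0,0,28,0,0,0,0,28],
)

```text
clock: 6.9
eef_pos: [507.8, 15.4, 62.5]
eef_rot: [-3.142, -0.0, -0.327]
wrist_force: [0.6, 0.5, -1.6]
finger_gap: 31.1
```

Emit:
arm_command(
  rows=[0,0,-1,0,28,0,0,-1,0,28,0,0,-1,0,28,0,0,0,0,28,0,0,0,0,28],
)

```text
clock: 7.52
eef_pos: [507.8, 15.4, 59.6]
eef_rot: [-3.142, -0.0, -0.327]
wrist_force: [-1.6, 0.0, 2.6]
finger_gap: 31.2
```

Emit:
arm_command(
  rows=[0,0,-1,0,28,0,0,-1,0,28,0,0,-1,0,28,0,0,0,0,28,0,0,0,0,28],
  newtons=36,
)

```text
clock: 8.15
eef_pos: [507.9, 15.4, 56.7]
eef_rot: [-3.142, -0.0, -0.327]
wrist_force: [-3.5, 0.0, 6.1]
finger_gap: 31.0
```

```bash
python3 - <<'E'
from h import *
s=manip.read_state(); print(s['eef_pos'],s['wrist_force'],s['moment'],s['finger_gap'])
E
```

```text
[507.87600783  15.37823421  56.65124889] [-3.54494822  0.04931145  6.14470868] [ 0.02016106  0.56818684 -0.07791919] 30.994447225142178
```

Contact is at TCP z ≈ 60. There is about 3 N of sideways force along the groove, which suggests a slight pitch error, so I'll ease off, release so the barrel can seat itself, then regrip.

Emit:
arm_command(
  rows=[0,0,2,0,28,0,0,1.2,0,28,0,0,0,0,44,0,0,0,0,44,0,0,0,0,44],
  newtons=30,
)

```text
clock: 8.78
eef_pos: [507.7, 15.4, 59.5]
eef_rot: [3.142, 0.0, -0.327]
wrist_force: [0.2, -0.3, -0.3]
finger_gap: 43.8
```

```bash
python3 - <<'E'
from bar import *
s=manip.read_state(); print(s['eef_pos'],s['wrist_force'],s['moment'],s['finger_gap'])
c=cam('wrist'); P=pts(c)
a=np.array([np.cos(np.radians(-18.7)),np.sin(np.radians(-18.7))]); n=np.array([-a[1],a[0]])
print(manip.read_state()['eef_pos'][:2]@n, manip.read_state()['eef_pos'][:2]@a)
for v in range(190,340,15):
    r=P[v,230:420]; k=(r[:,2]>72)&(r[:,2]<115)&(abs(r[:,:2]@n-177)<20); q=r[k]; u=np.nonzero(k)[0]+230
    print(v,u.min(),u.max(),'c',((q[:,:2]@n).min()+(q[:,:2]@n).max())/2,'along',np.median(q[:,:2]@a),'ztop',np.percentile(q[:,2],90))
E
```

```text
[507.71148642  15.39633099  59.46997338] [ 0.21510012 -0.31890592 -0.30102373] [ 3.35272585e-02  2.82593553e-02 -5.38258291e-06] 43.77013698810173
177.33368613887598 476.0052521206831
190 291 344 c 177.1946578796668 along 536.3270765173838 ztop 78.15356512868661
205 291 344 c 177.12720944960273 along 530.3020687973443 ztop 81.75770218756635
220 284 351 c 177.18119056791633 along 524.4708937594191 ztop 85.72040165091346
235 283 351 c 177.54476998665498 along 517.8071196935288 ztop 85.54068829379061
250 285 350 c 177.19579857422764 along 511.15904900712343 ztop 85.75305797541935
265 285 350 c 177.1950208942576 along 504.0182156119879 ztop 85.37965543586604
280 285 349 c 177.57015786282778 along 496.76421390991817 ztop 85.38874167751841
295 286 349 c 177.25832048431874 along 489.56218284297967 ztop 85.32496538847221
310 286 349 c 177.2080551329453 along 481.9542042044292 ztop 85.36488350448002
325 287 348 c 177.28104771352577 along 473.98869759590394 ztop 85.65614437975887
```

Seated: level, centred across to within 0.1 mm of the TCP line. Regripping and pressing.

Emit:
arm_command(
  rows=[0,0,0,0,28,0,0,0,0,28,0,0,0,0,28,0,0,0,0,28,0,0,0,0,28],
  newtons=36,
)

```text
clock: 9.45
eef_pos: [507.8, 15.4, 59.6]
eef_rot: [3.142, 0.0, -0.327]
wrist_force: [-0.3, -0.0, -0.5]
finger_gap: 31.3
```

Emit:
arm_command(
  rows=[0,0,-1,0,28,0,0,-1,0,28,0,0,-1,0,28,0,0,-1,0,28,0,0,0,0,28],
)

```text
clock: 10.07
eef_pos: [507.8, 15.4, 55.9]
eef_rot: [-3.142, -0.0, -0.327]
wrist_force: [-3.7, -0.5, 6.5]
finger_gap: 30.8
```

Emit:
arm_command(
  rows=[0,0,-1,0,28,0,0,-1,0,28,0,0,-1,0,28,0,0,-1,0,28,0,0,0,0,28],
)

```text
clock: 10.7
eef_pos: [507.9, 15.4, 52.2]
eef_rot: [-3.142, -0.0, -0.326]
wrist_force: [-5.3, 0.4, 12.2]
finger_gap: 31.3
```

```bash
cat > chk.py <<'E'
from bar import *
s=manip.read_state(); print(s['clock'],s['eef_pos'],s['wrist_force'],s['moment'],s['finger_gap'])
c=cam('wrist','wf.png'); P=pts(c)
a=np.array([np.cos(np.radians(-18.7)),np.sin(np.radians(-18.7))]); n=np.array([-a[1],a[0]])
for v in range(190,340,15):
    r=P[v,230:420]; k=(r[:,2]>60)&(r[:,2]<115)&(abs(r[:,:2]@n-177)<19); q=r[k]
    print(v,'c',((q[:,:2]@n).min()+(q[:,:2]@n).max())/2,'along',np.median(q[:,:2]@a),'ztop',np.percentile(q[:,2],90))
m=np.zeros((480,640),bool); m[195:260,262:282]=1; m[195:260,352:372]=1
q=P[m&(P[...,2]>48)&(P[...,2]<70)]; print('saddle top',np.percentile(q[:,2],[80,95]),'along',np.percentile(q[:,:2]@a,[2,98]))
E
python3 chk.py
```

```text
10.7 [507.86687052  15.39439781  52.20188382] [-5.29083945  0.43419674 12.24844124] [0.02951064 1.0101107  0.01026732] 31.276670954813206
190 c 177.53219425504312 along 536.3493422754415 ztop 70.1082404180021
205 c 177.21366254478647 along 530.4172818597718 ztop 74.64877262267864
220 c 177.25496247368466 along 524.6246648005067 ztop 77.94802914763868
235 c 177.62982267993834 along 517.891125614658 ztop 77.93412430919142
250 c 177.32607981052575 along 511.28689685925406 ztop 78.40140412391504
265 c 177.2679688482046 along 504.0558812757291 ztop 77.84738841604903
280 c 177.1997374668894 along 497.0188589044406 ztop 77.75030870901824
295 c 177.08190041416725 along 489.0099109016809 ztop 78.26046427483764
310 c 176.99038910151165 along 482.22328636107704 ztop 80.36371896451043
325 c 176.9951137468774 along 474.7746554064727 ztop 93.1594750576966
saddle top [58.15170433 59.22219829] along [501.59302584 529.71529531]
```

Barrel top has sunk 85.5 → 77.9 mm, so about 7.6 mm with a 12 N push, and it is level and centred. One last look.

```bash
python3 - <<'E'
from h import *
w=load('wrist')['image']; s=cam('scene')['image']
cv2.imwrite('pics/fin.png',np.hstack([cv2.resize(w[130:420,180:460],(400,414)),cv2.resize(s[130:400,240:500],(400,414))]))
print(manip.read_state()['wrist_force'],manip.read_state()['eef_pos'])
E
```

```text
[-5.24234016 -0.88320721 11.32884034] [507.8462891  15.3684766  52.2253714]
```

View pics/fin.png

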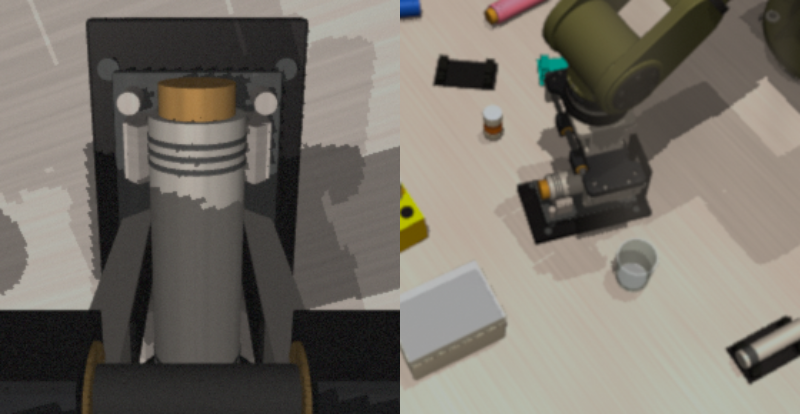

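The barrel lies in the V, centred between the saddles, with its brass end (196,100) away from the plate. The vial, beaker, tip box and spare tube are standing where they were. Handing in.

```bash
python3 -c "
from cell import manip
print(manip.sign_off())"
```

```text
the job is handed in; nothing more can be done
None
```

I took the thick barrel off its rest and laid it in the cradle's V, glass end towards the window plate. I let go once so it could centre itself, then regripped, pressed it down and handed in while still holding it. `sign_off` reports no verdict.

**Last checks:**
- **Sink:** the barrel top dropped about 7.6 mm, with a push of about 11–12 N.
- **Position:** the barrel is level and within about 0.3 mm of the groove centre line. Along the groove the gripper is about 0.3 mm from the cradle's middle. Its angle matches the groove's as measured.
- **Time:** about 11 s of the 45 s were used.
- **Bystanders:** the vial, beaker, tip box and spare tube look unmoved in the last picture. The others were outside it, but the arm did not go near them.

**One thing left uncorrected:** a sideways force of about 5 N, mostly along the groove, remained while pressing. It was there before the regrip too, and the barrel showed no shift from it. I could not read the two V-face forces directly; from the push I estimate about 10 N each, against the 2.5 N needed.

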